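# Locomotive on the test track, then hold the console lid open

## Robot

A 6-joint arm with a two-finger parallel gripper is mounted at the origin on a cart in front of the work surface, level with it; the furniture and walls round the work are solid. World frame = base frame: x ahead of the robot, y to its left, z up, the work surface at z = 0. Lengths are in mm, angles in rad, forces in N, time in s.
With the tool pointing down it reaches from about 325 to 900 mm from the base axis. Payload 6.1 kg.
Tool frame: the origin (TCP) lies on the centre line of the jaws, within the pads' length; the fingertips stand 19 mm ahead of it and the grasp point (between the pads) is the TCP; z points along the fingers, y is the line along which they close (so a half turn about z gives the same grasp; the last joint's range is limited). The gripper opens to 87 mm and grips with 3 to 60 N. Pads are 19 mm wide; open, the fingers measure 117 mm over their backs; the gripper's body (75 mm by 190 mm) begins 51 mm behind the grasp point.
Start: joints at [1.15, 0.22, 1.526, -0, 1.395, -0.126], TCP at [181.591, 598.03, 241.538] pointing down, gripper open.
Joint ranges: [-2.98, 2.98], [-0.91, 2.08], [0.09, 2.57], [-1.24, 4.39], [0.2, 2.65], [-2.68, 2.68]. Speed limits (rad/s): [2.57, 2.57, 3.01, 3.14, 3.14, 3.14].

## Interface

Orientations are given as a unit quaternion [w, x, y, z].
In Python, from rig import robot gives the robot as it stands. The module is installed in compiled form; this text tells all that it offers.
- The arm moves only by the tool step_arm, never from a script. Its argument "motion" is a list of rows, each a list of 7 numbers: the opening, from 0 (shut) to 1 (fully open), then the shift along the tool's x, y, z in cm, then the turn, a rotation vector about the tool's x, y, z in degrees. A call has 1 to 20 rows; each row shifts and turns the commanded pose from where the row before left it, along the tool's axes as they then stand; what a row does not reach is not made up. A row lasts 1/12 s, in which the tool goes at most 41.7 mm and 7.16 degrees, less where a joint would pass 70% of its speed; a pose out of reach is approached as far as the arm can. A call is refused whole if a number of a shift passes 4.17 or a number of a turn 7.16, either way. A call with a gripper value outside its range is refused whole. The fingers move at their own pace and stop on an object; the grip force is fixed at half the most. Time passes only in rows, so rows that do not move let the fingers close. It gives the time, the measured TCP pose, the force, the opening and the grip force at its end, in the units of the state.
- robot.observe(): the state, without advancing time (a new reading comes with each control period).
- robot.grab_frame(name): name is "side" or "top" or "wrist"; returns a dict with "img" (384x512x3 uint8, blue, green, red), "camera_matrix" (3x3 intrinsics, pixels), "rvec" (rotation vector, rad) and "tvec" (3), from world to camera coordinates, as OpenCV has them. Camera axes: x right, y down, z forward; pixel columns grow to the right and rows downward; lengths in mm; the calibration is good to about 2 mm. The wrist camera is an equidistant fisheye: a pixel r from the principal point sees the ray r / f radians off the axis. A picture is of the moment at which its call begins. There is no depth.
- robot.job_done(): hands the job in; it is judged then, once.
The state is a dict: "time_s": time; "joint_pos": joint angles; "qvel": joint speeds; "effort": joint torques, N m; "ee_pos": TCP position; "ee_rot": TCP orientation; "force": force on the tool from outside, world axes, zero at the start; "ft_torque": the same for the moment, N m; "opening": opening from 0.0 (shut) to 1.0 (fully open); "grasp_force": force on a finger pad.
Only numpy, scipy, OpenCV 4.12 (cv2) and the standard library are available. Lean on these libraries where they do the work, as an engineer would, in place of code of your own. Each camera call takes 0.05 s, during which the arm holds its last target. There are 200 camera calls.

## Task

I want to trim the controller while this engine is on test. Set the black steam locomotive upright on the rails of the raised test track, between its two buffer stops, lowering it rather than dropping it, and let go of it. Then lift the dark hinged lid of the white console to 50 degrees from shut and finish while still holding it there, because it falls shut by itself and I need both hands on the circuit board inside; do not push the wagon and the other things on the worktop around.

Things in the scene. Friction and masses are not known exactly. Their poses are not given: they have to be found in the camera images.
- loco: Black steam locomotive model, red wheels, gold dome; 32 wide x 144 long x 55 mm high over the chimney (solid to 51), 0.2 to 0.4 kg, on the worktop. Origin: centre of its underside at wheel-tread level. Own y along its length, x across it, z up. Grasp it across x, 15 to 50 mm above the underside. Either way round will do on the track.
- test_track: Raised test track, fixed: wooden base 66 x 212 mm, grey plinth, two steel rails along its own y (x across, z up). Origin: centre of the base's underside, on the worktop. Rail tops are 43 mm above it; the seated locomotive's origin is 42 mm above it. Red buffer stops at both ends, 178 mm clear between their faces, tops 18 mm above the rails.
- test_track_rails (a point): Point at rail-top height, midway between the rails and between the buffer stops. Orange guides stand 48 mm to either side of it along the track, inner faces 18 mm from the centre line; they flare outward at 45 degrees up to 14 mm above the rails and steer the locomotive onto the rails from up to about 6 mm to the side.
- console: White sloped console, 205 deep (own x, from front to back) x 187 wide (own y, along the hinge), 48 mm high in front and 100 mm behind, fixed, circuit board inside. Origin: centre of its underside. The dark flat lid over its whole top belongs to it.
- console_lid (a joint): Angle of the console's lid in rad: 0 shut (it then slopes 12.65 degrees up toward the back), growing as the front edge is lifted, 1.66 at most; 50 degrees is 0.873. Hinged along the console's y at its upper rear edge. Lid and knob weigh about 0.21 kg and fall shut when let go; about 1 N at the knob carries them.
- lid_hinge (a point): Point on the lid's hinge axis, in the middle of the width: 106 mm behind and 99.5 mm above the console's origin. Does not move with the lid.
- lid_knob (a point): Grip point of the round aluminium knob near the lid's front edge; moves with the lid. On the knob's axis (square to the lid), 28 mm above the lid's face, 197 mm from the hinge axis. Knob 38 mm high, its head 22 mm across from 20 mm up. Gripped along the console's y, upright fingers can let it turn between the pads as the lid rises.
- wagon_brown: Brown box wagon with a grey roof, 33 x 128 x 51 mm, loose, on the worktop; origin at the centre of its underside. It may stand where the locomotive might have stood. Leave it.
- screwdriver: Yellow screwdriver, 114 mm long, lying left of the console; origin at the centre of its underside. Leave it.
- eraser: Blue and white eraser, 42 x 23 x 12 mm, near the front edge; origin at the centre of its underside. Leave it.
- pot_red: Paint pot with a red cap, 34 mm wide and high; origin at the centre of its underside. Leave it.
- pot_green: Paint pot with a green cap, 34 mm wide and high; origin at the centre of its underside. Leave it.
- meter: Yellow and black multimeter, 140 x 74 x 40 mm, left of the console; origin at the centre of its underside. Leave it.
- parts_case: Blue small-parts case, 140 x 203 x 36 mm, fixed to the worktop behind the test track; origin at the centre of its underside. Its clear lid stands open at its far side, up to 170 mm high. An obstacle only.

How it is judged:
By the outcome, as a careful person would: the job done as asked, in the order asked, and still so for the second after the job is handed in, while the arm keeps its last pose, push and grip.
It also fails if it takes over 48 s, if anything falls off the work surface, if the arm or the gripper's body presses on something with over 40 N, if the wrist force passes 120 N, or if a joint passes its speed limit or range.

## Working session

There is one attempt and no reset: what is moved stays moved. The work goes in short steps, Python scripts to look and compute and a tool call to move; the robot and the scene stay as the last step left them, time stands still between calls to the robot, and variables do not carry over. Pictures are saved under pics/ and viewed, at most 10 in all, crops included, and the job is handed in when it is done.

Besides the shell and the picture viewer there is one more tool, called after ">>>" as name(argument=value, ...), one argument or row to a line, values as JSON. step_arm: Moves the arm, as the interface text tells. Its arguments: {"type":"object","properties":{"motion":{"type":"array","items":{"type":"array","items":{"type":"number"}}}},"required":["motion"]}

```bash
mkdir -p pics; python3 - <<'E'
from rig import robot
import cv2,pickle
for n in("top","side","wrist"):
    f=robot.grab_frame(n); pickle.dump(f,open(n+'.pkl','wb')); cv2.imwrite(f'pics/{n}0.png',cv2.resize(f['img'],(800,600),interpolation=cv2.INTER_CUBIC))
    print(n,f['camera_matrix'].tolist(),f['rvec'],f['tvec'])
print(robot.observe())
E
```

```text
top [[448.89612909720313, 0.0, 254.15770739432776], [0.0, 448.89612909720313, 192.69860651745987], [0.0, 0.0, 1.0]] [ 1.57563564 -2.3892783   0.52691635] [ 327.53168036  467.108999   1156.87431539]
side [[408.18619608389315, 0.0, 259.89763427478425], [0.0, 408.18619608389315, 191.60239166065557], [0.0, 0.0, 1.0]] [ 0.25801695 -2.75743635  1.33581933] [ 588.93071221   57.65648751 1202.01433093]
wrist [[297.3186396354542, 0.0, 254.81757350418684], [0.0, 297.3186396354542, 190.05663913722742], [0.0, 0.0, 1.0]] [-2.3543112  -1.747434   -0.21647119] [-624.77444213  -29.80194942  389.70052261]
{'time_s': 0.15, 'joint_pos': array([ 1.14988940e+00,  2.21085967e-01,  1.52734441e+00,  1.00681695e-05,
        1.39469586e+00, -1.26086501e-01]), 'qvel': array([ 0.00079934, -0.00130759, -0.00366487, -0.00062709, -0.00159871,
       -0.00042149]), 'effort': array([ 1.42213754e-03, -4.95193791e+01, -3.87882435e+01,  6.99157524e-02,
        5.31318260e-02, -5.68596374e-05]), 'ee_pos': array([181.41287516, 597.62378796, 240.66520158]), 'ee_rot': array([-2.11880431e-04,  1.46877761e-01,  9.89154354e-01, -7.36948911e-04]), 'force': array([-0.18319512,  0.588572  , -0.05523637]), 'ft_torque': array([-0.06287975,  0.03992412,  0.00293585]), 'grasp_force': 0.0, 'opening': 0.995409270973858}
```

View pics/top0.png

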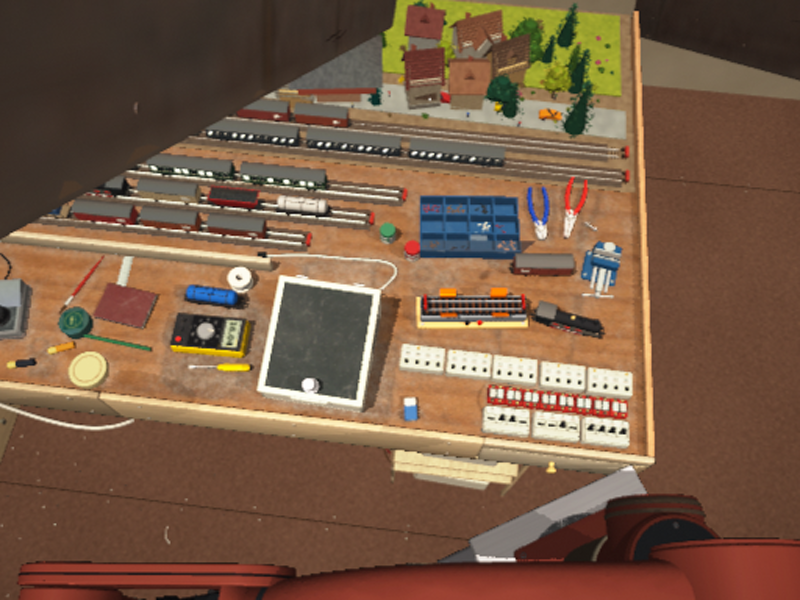

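View pics/side0.png

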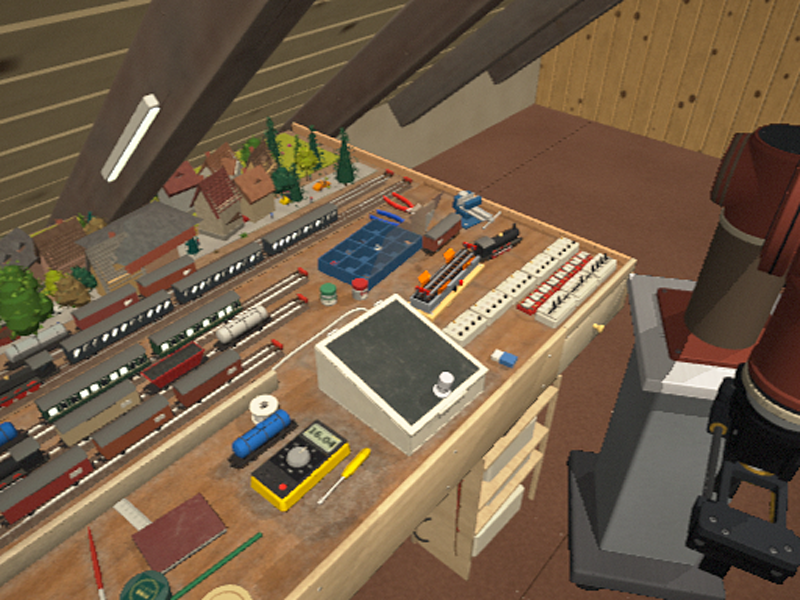

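The top view shows the loco at (567,318), the track at (472,310), the console at (320,340) with its knob at (310,384), and the wagon at (543,264). The side view agrees. I'll enlarge the top view to measure.

```bash
cat > h.py <<'E'
import numpy as np,cv2,pickle
from scipy.spatial.transform import Rotation as R
def w2p(f,P): return cv2.projectPoints(np.float64(P).reshape(-1,1,3),f['rvec'],f['tvec'],f['camera_matrix'],None)[0].reshape(-1,2)
def p2w(f,uv,z):
    uv=np.float64(uv).reshape(-1,2); M=cv2.Rodrigues(f['rvec'])[0]; c=-M.T@f['tvec'].ravel()
    d=np.c_[uv,np.ones(len(uv))]@np.linalg.inv(f['camera_matrix']).T@M
    return c+d*((np.broadcast_to(z,len(uv))-c[2])/d[:,2])[:,None]
E
python3 - <<'E'
from h import *
f=pickle.load(open('top.pkl','rb')); 
cv2.imwrite('pics/t1.png',cv2.resize(f['img'][150:285,158:392],None,fx=3.4,fy=3.4,interpolation=cv2.INTER_CUBIC))
f=pickle.load(open('side.pkl','rb')); 
cv2.imwrite('pics/s1.png',cv2.resize(f['img'][130:300,195:395],None,fx=3.5,fy=3.5,interpolation=cv2.INTER_CUBIC))
E
```

```text
(no output)
```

View pics/t1.png

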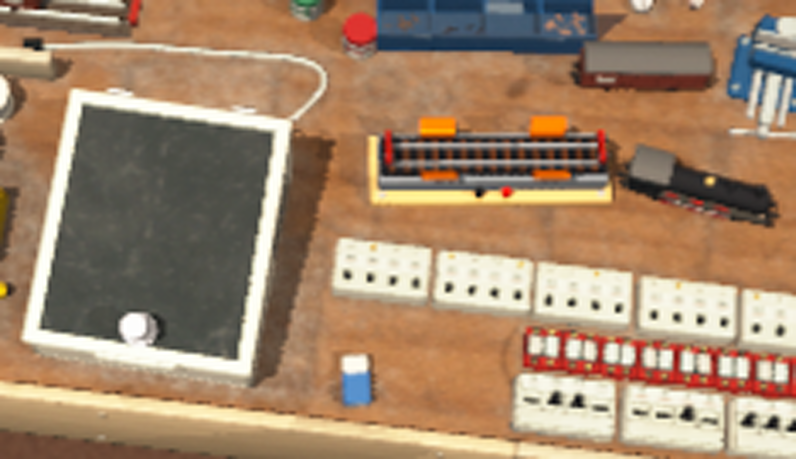

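View pics/s1.png

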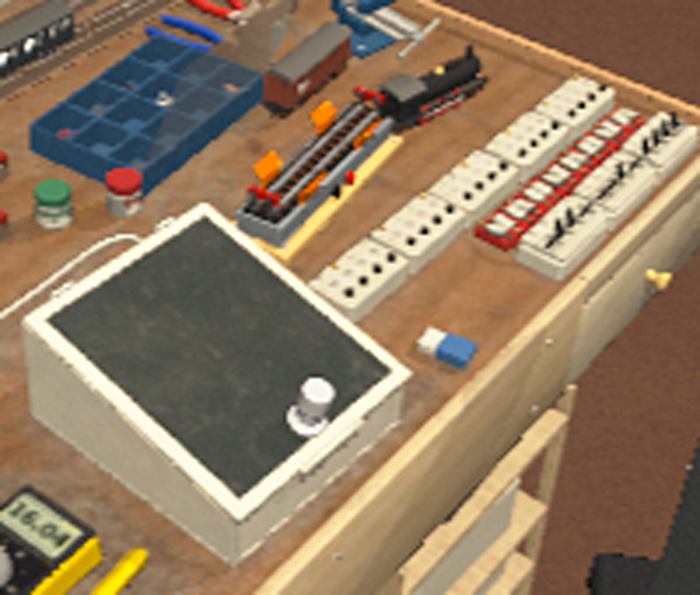

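The top crop shows the track buffers at (389,148) and (602,148), the loco's cab roof at about (652,163) and dome at (710,181), and the lid corners at (72,90), (292,120), (243,375) and (23,340). The side crop shows the chimney at (471,48) and the knob at (316,385). Next I compute positions.

```bash
python3 - <<'E'
from h import *
np.set_printoptions(suppress=True,precision=1)
t=pickle.load(open('top.pkl','rb'));s=pickle.load(open('side.pkl','rb'))
T=lambda a,z:p2w(t,np.array([158,150])+np.array(a)/3.4,z)
S=lambda a,z:p2w(s,np.array([195,130])+np.array(a)/3.5,z)
print('buf T',T([[389,132],[602,132],[389,166],[604,166]],[61]*4))
print('guides T',T([[437,127],[548,127],[440,175],[552,174]],57))
print('base front corners', T([[371,203],[612,201]],8))
print('loco T cab,dome',T([[652,163],[710,181]],51),'front',T([[775,217]],10),T([[762,192]],55))
print('loco cab corners',T([[640,146],[676,153],[666,186],[627,175]],50))
print('loco S chimney',S([[471,48]],55),'cab corners',S([[395,78],[425,82],[412,101],[380,97]],50))
print('buf S', S([[372,95],[262,195]],58))
print('lid T',T([[72,90],[292,120],[243,375],[23,340]],[100,100,50,50]))
print('lid S',S([[205,205],[408,377],[238,517],[25,320]],[100,50,50,100]))
print('knob T',T([[138,322]],96),'S',S([[316,384]],96))
print('wagon', T([[585,43],[710,45],[712,72],[580,66]],51))
print('red pot', T([[362,28]],34),'breakers top left',T([[340,240],[430,248]],20),'case front',T([[380,38],[595,40]],36))
print('eraser',T([[356,380]],12))
E
```

```text
buf T [[ 565.8   55.8   61. ]
 [ 494.1 -112.3   61. ]
 [ 536.8   68.8   61. ]
 [ 465.   -99.1   61. ]]
guides T [[555.6  14.9  57. ]
 [518.  -73.2  57. ]
 [513.7  31.6  57. ]
 [477.1 -56.4  57. ]]
base front corners [[ 531.1   86.2    8. ]
 [ 449.7 -109.1    8. ]]
loco T cab,dome [[ 454.6 -141.9   51. ]
 [ 420.3 -179.4   51. ]] front [[ 379.8 -232.3   10. ]] [[ 393.  -213.3   55. ]]
loco cab corners [[ 473.2 -140.4   50. ]
 [ 455.2 -165.8   50. ]
 [ 431.3 -143.    50. ]
 [ 453.4 -117.2   50. ]]
loco S chimney [[ 397.8 -211.3   55. ]] cab corners [[ 465.7 -151.    50. ]
 [ 437.3 -149.7   50. ]
 [ 446.8 -115.1   50. ]
 [ 476.5 -115.8   50. ]]
buf S [[ 483.5 -105.5   58. ]
 [ 558.4   63.    58. ]]
lid T [[689.6 293.3 100. ]
 [591.5 134.5 100. ]
 [419.3 250.2  50. ]
 [516.8 403.5  50. ]]
lid S [[592.3 138.5 100. ]
 [421.1 246.   50. ]
 [519.8 396.7  50. ]
 [691.3 292.5 100. ]]
knob T [[478.4 313.   96. ]] S [[482.1 311.9  96. ]]
wagon [[ 581.2 -142.7   51. ]
 [ 535.8 -244.    51. ]
 [ 511.4 -232.4   51. ]
 [ 562.4 -128.    51. ]]
red pot [[681.4  29.3  34. ]] breakers top left [[505.8 127.   20. ]
 [468.8  59.   20. ]] case front [[ 664.6   19.    36. ]
 [ 586.8 -158.3   36. ]]
eraser [[389.3 163.   12. ]]
```

>>> step_arm(
  motion=[
    [1,0,0,0,0,0,7],
    [1,0,0,0,0,0,7],
    [1,0,0,0,0,0,7],
    [1,0,0,0,0,0,7],
    [1,0,0,0,0,0,7],
    [1,0,0,0,0,0,7],
    [1,0,0,0,0,0,7],
    [1,0,0,0,0,0,7],
    [1,0,0,0,0,0,7],
    [1,0,0,0,0,0,7],
    [1,0,0,0,0,0,7],
    [1,0,0,0,0,0,7],
    [1,0,0,0,0,0,7],
    [1,0,0,0,0,0,7],
    [1,0,0,0,0,0,7],
    [1,0,0,0,0,0,7],
  ],
)

```text
time_s: 1.48
ee_pos: [181.5, 597.8, 241.0]
ee_rot: [0.0, 0.903, 0.429, -0.0]
force: [0.1, -0.4, 0.7]
opening: 1.0
grasp_force: 0.0
```

>>> step_arm(
  motion=[
    [1,-0.64,3.16,0,0,0,0],
    [1,-0.64,3.16,0,0,0,0],
    [1,-0.64,3.16,0,0,0,0],
    [1,-0.64,3.16,0,0,0,0],
    [1,-0.64,3.16,0,0,0,0],
    [1,-0.64,3.16,0,0,0,0],
    [1,-0.64,3.16,0,0,0,0],
    [1,-0.64,3.16,0,0,0,0],
    [1,-0.64,3.16,0,0,0,0],
    [1,-0.64,3.16,0,0,0,0],
    [1,-0.64,3.16,0,0,0,0],
    [1,-0.64,3.16,0,0,0,0],
    [1,-0.64,3.16,0,0,0,0],
    [1,-0.64,3.16,0,0,0,0],
  ],
)

```text
time_s: 2.65
ee_pos: [470.3, 249.1, 241.3]
ee_rot: [-0.0, 0.902, 0.431, -0.0]
force: [1.4, 0.5, 0.8]
opening: 1.001
grasp_force: 0.0
```

>>> step_arm(
  motion=[
    [1,-2.6,1.65,0,0,0,0],
    [1,-2.6,1.65,0,0,0,0],
    [1,-2.6,1.65,0,0,0,0],
    [1,-2.6,1.65,0,0,0,0],
    [1,-2.6,1.65,0,0,0,0],
    [1,-2.6,1.65,0,0,0,0],
    [1,-2.6,1.65,0,0,0,0],
    [1,-2.6,1.65,0,0,0,0],
    [1,-2.6,1.65,0,0,0,0],
    [1,-2.6,1.65,0,0,0,0],
    [1,-2.6,1.65,0,0,0,0],
    [1,-2.6,1.65,0,0,0,0],
    [1,-2.6,1.65,0,0,0,0],
    [1,-2.6,1.65,0,0,0,0],
    [1,0,0,0,0,0,0],
    [1,0,0,0,0,0,0],
    [1,0,0,0,0,0,0],
    [1,0,0,0,0,0,0],
  ],
)

```text
time_s: 4.15
ee_pos: [421.0, -176.8, 241.3]
ee_rot: [-0.0, 0.902, 0.432, 0.0]
force: [-0.6, 0.2, -0.0]
opening: 1.0
grasp_force: 0.0
```

```bash
python3 - <<'E'
from rig import robot
import cv2,pickle
n='wrist'
f=robot.grab_frame(n); o=robot.observe(); pickle.dump((f,o),open('w1.pkl','wb')); cv2.imwrite('pics/w1.png',cv2.resize(f['img'],(800,600),interpolation=cv2.INTER_CUBIC))
print(o['ee_pos'],o['ee_rot'],o['time_s'],o['joint_pos'])
E
```

```text
[ 421.06724241 -176.71400176  241.41714587] [-2.05642768e-04  9.01852935e-01  4.32043099e-01  3.84407259e-05] 4.2 [-5.70545654e-01 -1.94320674e-01  1.94561996e+00  2.86234308e-04
  1.39060284e+00  1.06685316e-01]
```

View pics/w1.png

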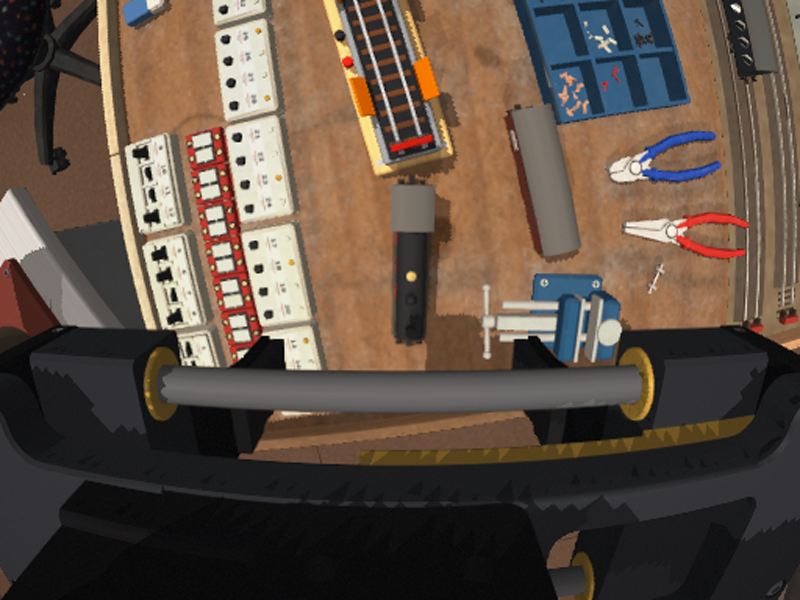

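The wrist view shows the loco from its cab rear at (414,184) to its front at about (408,343), with the dome at (411,276). The near track buffer is at (411,144), and the guides are at (362,97) and (427,78).

```bash
cat >> h.py <<'E'
def fish(f,uv,z):
    uv=np.float64(uv).reshape(-1,2); K=f['camera_matrix']; M=cv2.Rodrigues(f['rvec'])[0]; c=-M.T@f['tvec'].ravel()
    n=cv2.fisheye.undistortPoints(uv.reshape(-1,1,2),K,np.zeros(4)).reshape(-1,2)
    d=np.c_[n,np.ones(len(n))]@M
    return c+d*((np.broadcast_to(z,len(uv))-c[2])/d[:,2])[:,None]
E
python3 - <<'E'
from h import *
np.set_printoptions(suppress=True,precision=1)
f,o=pickle.load(open('w1.pkl','rb'))
W=lambda a,z:fish(f,np.array(a)/1.5625,z)
print('cab rear corners',W([[393,184],[436,184]],51),'cab front corners',W([[390,231],[433,233]],51))
print('dome',W([[411,276]],51),'front roof',W([[411,300]],55),'front end',W([[409,343]],15),'rear coupling',W([[411,180]],15))
print('buffer top ends',W([[391,149],[432,139]],61))
print('guides',W([[358,97],[430,78]],57))
print('tool y ang',np.degrees(2*np.arctan2(.43204,.90185))*1)
E
```

```text
cab rear corners [[ 458.5 -122.9   51. ]
 [ 482.4 -142.    51. ]] cab front corners [[ 435.5 -147.9   51. ]
 [ 458.8 -168.4   51. ]]
dome [[ 426.7 -183.3   51. ]] front roof [[ 416.  -196.7   55. ]] front end [[ 385.7 -234.    15. ]] rear coupling [[ 471.1 -129.2   15. ]]
buffer top ends [[ 472.8 -103.1   61. ]
 [ 499.3 -115.1   61. ]]
guides [[478.6 -59.1  57. ]
 [526.4 -79.7  57. ]]
tool y ang 51.19440701007141
```

>>> step_arm(
  motion=[
    [0.75,0.1,0.9,0,0,0,1.4],
    [0.75,0,0,1.8,0,0,0],
    [0.75,0,0,1.8,0,0,0],
    [0.75,0,0,1.8,0,0,0],
    [0.75,0,0,1.8,0,0,0],
    [0.75,0,0,1.8,0,0,0],
    [0.75,0,0,1.8,0,0,0],
    [0.75,0,0,1.8,0,0,0],
    [0.75,0,0,1.8,0,0,0],
    [0.75,0,0,1.8,0,0,0],
    [0.75,0,0,1.8,0,0,0],
    [0.75,0,0,0.7,0,0,0],
    [0.75,0,0,0.7,0,0,0],
    [0.75,0,0,0.7,0,0,0],
    [0.75,0,0,0.7,0,0,0],
    [0.75,0,0,0,0,0,0],
  ],
)

```text
time_s: 5.53
ee_pos: [428.3, -182.4, 32.8]
ee_rot: [-0.0, 0.907, 0.42, -0.0]
force: [0.4, 0.4, 0.2]
opening: 0.747
grasp_force: 0.0
```

>>> step_arm(
  motion=[
    [0.3,0,0,0,0,0,0],
    [0.3,0,0,0,0,0,0],
    [0.3,0,0,0,0,0,0],
    [0.3,0,0,0,0,0,0],
    [0.2,0,0,0,0,0,0],
    [0,0,0,0,0,0,0],
    [0,0,0,0,0,0,0],
    [0,0,0,0,0,0,0],
    [0,0,0,0,0,0,0],
  ],
)

```text
time_s: 6.28
ee_pos: [428.7, -182.8, 33.8]
ee_rot: [0.0, 0.907, 0.42, 0.0]
force: [-0.0, 1.5, 2.5]
opening: 0.351
grasp_force: 29.9
```

```bash
python3 - <<'E'
from rig import robot
import cv2,pickle
n='wrist'
f=robot.grab_frame(n); o=robot.observe(); pickle.dump((f,o),open('w2.pkl','wb')); cv2.imwrite('pics/w2.png',cv2.resize(f['img'],(800,600),interpolation=cv2.INTER_CUBIC))
print(o)
E
```

```text
{'time_s': 6.3333, 'joint_pos': array([-5.72466465e-01,  1.10970339e-01,  2.08427569e+00, -6.47701315e-05,
        9.46174121e-01,  1.30778576e-01]), 'qvel': array([ 0.00043544, -0.00032856, -0.00053677,  0.00055296,  0.00189115,
        0.00146304]), 'effort': array([-3.09155113e-02, -3.44328189e+01, -2.96348941e+01,  1.07836328e-01,
       -3.88611630e-01,  1.34799033e-02]), 'ee_pos': array([ 428.67739199, -182.77476736,   33.78166086]), 'ee_rot': array([8.69249828e-05, 9.07377356e-01, 4.20316934e-01, 2.39532944e-05]), 'force': array([-1.1477214 ,  0.5168866 ,  3.06738343]), 'ft_torque': array([0.02665839, 0.37254421, 0.05765042]), 'grasp_force': 29.949383223429322, 'opening': 0.35574227376064477}
```

View pics/w2.png

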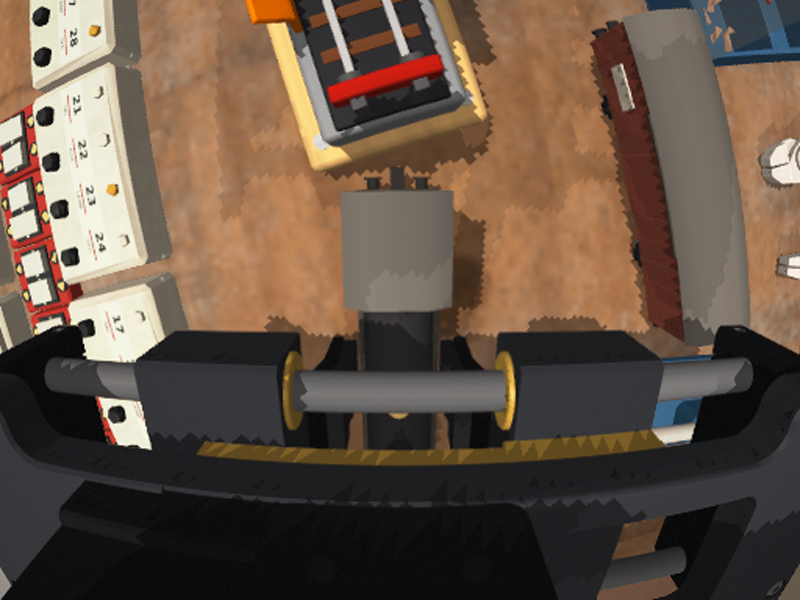

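The loco is gripped across its boiler, with the cab rear edge at (345–453,192) and the coupling end at (398,168). The track's near buffer bar runs from (330,92) to (441,62), with rails at (347,70) and (405,52).

```bash
python3 - <<'E'
from h import *
np.set_printoptions(suppress=True,precision=1)
f,o=pickle.load(open('w2.pkl','rb'))
W=lambda a,z:fish(f,np.array(a)/1.5625,z)
q=o['ee_rot'];Rt=R.from_quat([q[1],q[2],q[3],q[0]])
L=lambda p:Rt.inv().apply(p-o['ee_pos'])
print('cab rear, coupling, buffers tool frame',L(W([[345,192],[453,192],[398,168],[373,180],[421,180]],[51,51,15,15,15])))
print('bar',W([[330,92],[441,62]],61), W([[336,105],[443,76]],54))
print('rails under bar',W([[347,70],[405,52]],43))
print('rails top',W([[329,0],[384,0]],43))
print('base corner',W([[319,170],[487,120]],8),'tool x ang',np.degrees(2*np.arctan2(q[2],q[1])))
E
```

```text
cab rear, coupling, buffers tool frame [[ 64.8 -15.2 -17.2]
 [ 64.9  13.9 -17.2]
 [ 72.2  -1.   18.8]
 [ 68.1  -9.6  18.8]
 [ 68.1   7.   18.8]]
bar [[ 473.6 -102.2   61. ]
 [ 499.5 -114.1   61. ]] [[ 472.6 -104.3   54. ]
 [ 499.1 -116.4   54. ]]
rails under bar [[ 481.8  -96.    43. ]
 [ 497.9 -102.7   43. ]]
rails top [[492.2 -75.1  43. ]
 [504.1 -86.   43. ]]
base corner [[ 452.7 -108.7    8. ]
 [ 511.2 -133.7    8. ]] tool x ang 49.709197142122804
```

>>> step_arm(
  motion=[
    [0,0,0,-0.4,0,0,0],
    [0,0,0,-0.8,0,0,0],
    [0,0,0,-1.2,0,0,0],
    [0,0,0,-1.6,0,0,0],
    [0,0,0,-2,0,0,0],
    [0,0,0,-2,0,0,0],
    [0,0,0,-2,0,0,0],
    [0,0,0,-1.5,0,0,0],
  ],
)

```text
time_s: 7.0
ee_pos: [428.7, -182.7, 150.4]
ee_rot: [0.0, 0.907, 0.42, 0.0]
force: [0.5, -1.3, -3.4]
opening: 0.355
grasp_force: 29.9
```

>>> step_arm(
  motion=[
    [0,0,0,0,0,0,-3.2],
    [0,0,0,0,0,0,-5],
    [0,0,0,0,0,0,-5],
    [0,0,0,0,0,0,-4],
    [0,1,0.1,0,0,0,0],
    [0,1.6,0.2,0,0,0,0],
    [0,2,0.26,0,0,0,0],
    [0,2,0.26,0,0,0,0],
    [0,2,0.26,0,0,0,0],
    [0,2,0.26,0,0,0,0],
    [0,2,0.26,0,0,0,0],
    [0,2,0.26,0,0,0,0],
    [0,1.6,0.3,0,0,0,0],
    [0,1.4,0.2,0,0,0,0],
    [0,0.7,0,0,0,0,0],
    [0,0,0,0,0,0,0],
    [0,0,0,0,0,0,0],
    [0,0,0,0,0,0,0],
  ],
)

```text
time_s: 8.5
ee_pos: [521.5, -23.9, 148.3]
ee_rot: [-0.0, 0.835, 0.551, -0.0]
force: [-0.2, -0.2, -4.0]
opening: 0.353
grasp_force: 29.9
```

```bash
python3 - <<'E'
from rig import robot
import cv2,pickle
n='wrist'
f=robot.grab_frame(n); o=robot.observe(); pickle.dump((f,o),open('w3.pkl','wb')); cv2.imwrite('pics/w3.png',cv2.resize(f['img'],(800,600),interpolation=cv2.INTER_CUBIC))
print(o)
E
```

```text
{'time_s': 8.55, 'joint_pos': array([-1.97167884e-01,  6.35254547e-02,  1.88310401e+00, -3.28948925e-04,
        1.19540601e+00,  2.06983318e-01]), 'qvel': array([-0.00650887, -0.00097582, -0.00311812,  0.00063164,  0.00019554,
       -0.00087333]), 'effort': array([ 3.37233106e-01, -4.07610798e+01, -3.76594877e+01,  1.00557001e-01,
        2.60371476e-02,  5.89440664e-03]), 'ee_pos': array([521.60067343, -24.14470653, 148.43323559]), 'ee_rot': array([-4.70675492e-05,  8.34603928e-01,  5.50850444e-01, -2.64987435e-04]), 'force': array([ 0.14629567,  0.6087388 , -3.45425599]), 'ft_torque': array([-0.10799126,  0.11146398,  0.02268876]), 'grasp_force': 29.947533253580332, 'opening': 0.35332088539189355}
```

View pics/w3.png

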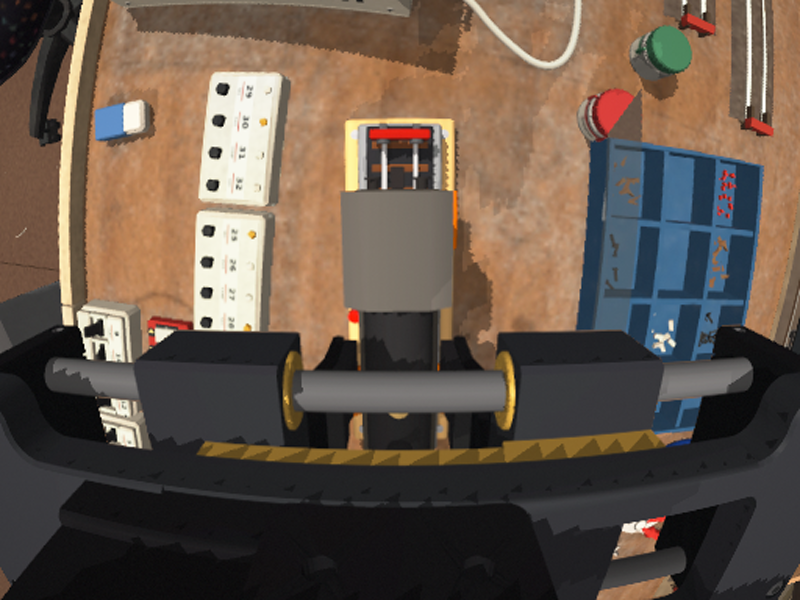

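The loco is square over the track. The far buffer bar runs from (369,130) to (431,130), the base far corners are at (345,119) and (453,119), and the rails are at (384,185) and (416,185).

```bash
python3 - <<'E'
from h import *
np.set_printoptions(suppress=True,precision=1)
f,o=pickle.load(open('w3.pkl','rb'))
W=lambda a,z:fish(f,np.array(a)/1.5625,z)
q=o['ee_rot'];Rt=R.from_quat([q[1],q[2],q[3],q[0]])
L=lambda p:Rt.inv().apply(p-o['ee_pos'])
print('bar',L(W([[369,129],[431,129],[369,139],[431,139]],[61,61,61,61])))
print('rails near/far',L(W([[385,188],[416,188],[383,143],[414,143]],43)))
print('base',L(W([[345,119],[453,119],[343,190],[456,190]],8)))
print('plinth',L(W([[360,128],[441,128]],35)))
print('cab rear',L(W([[345,192],[453,192]],[166.4]*2)))
E
```

```text
bar [[ 94.  -15.1  87.4]
 [ 94.1  15.2  87.4]
 [ 89.  -15.1  87.4]
 [ 89.   15.2  87.4]]
rails near/far [[ 64.3  -7.8 105.4]
 [ 64.3   8.6 105.4]
 [ 88.4  -8.9 105.4]
 [ 88.4   7.5 105.4]]
base [[106.4 -32.9 140.4]
 [106.5  32.2 140.4]
 [ 62.8 -34.3 140.4]
 [ 62.9  34.3 140.4]]
plinth [[ 97.5 -21.7 113.4]
 [ 97.6  22.4 113.4]]
cab rear [[ 65.2 -15.1 -18. ]
 [ 65.3  13.8 -18. ]]
```

>>> step_arm(
  motion=[
    [0,0,0,0.8,0,0,0],
    [0,0,0,1.4,0,0,0],
    [0,0,0,1.4,0,0,0],
    [0,0,0,1.2,0,0,0],
    [0,0,0,0.8,0,0,0],
    [0,0,0,0.6,0,0,0],
    [0,0,0,0.4,0,0,0],
    [0,0,0,0.2,0,0,0],
    [0,0,0,0.2,0,0,0],
    [0,0,0,0.1,0,0,0],
    [0,0,0,0,0,0,0],
    [0,0,0,0,0,0,0],
  ],
)

```text
time_s: 9.55
ee_pos: [522.4, -23.6, 78.0]
ee_rot: [0.0, 0.834, 0.551, 0.0]
force: [0.3, -0.4, -3.9]
opening: 0.356
grasp_force: 29.9
```

>>> step_arm(
  motion=[
    [0,0,0,0.1,0,0,0],
    [0,0,0,0.1,0,0,0],
    [0,0,0,0.05,0,0,0],
    [0,0,0,0,0,0,0],
    [0,0,0,0,0,0,0],
  ],
)

```text
time_s: 9.97
ee_pos: [522.6, -23.7, 76.8]
ee_rot: [0.0, 0.834, 0.551, 0.0]
force: [-5.1, 1.0, 8.2]
opening: 0.354
grasp_force: 29.9
```

>>> step_arm(
  motion=[
    [0,0,-0.05,0,0,0,0],
    [0,0,-0.05,0,0,0,0],
    [0,0,0,0,0,0,0],
    [0,0,0,0,0,0,0],
  ],
)

```text
time_s: 10.3
ee_pos: [522.5, -23.6, 76.8]
ee_rot: [0.001, 0.834, 0.551, 0.001]
force: [-1.3, -1.2, 7.6]
opening: 0.355
grasp_force: 29.9
```

>>> step_arm(
  motion=[
    [0.37,0,0,0,0,0,0],
    [0.4,0,0,0,0,0,0],
    [0.5,0,0,0,0,0,0],
    [0.65,0,0,0,0,0,0],
    [0.75,0,0,0,0,0,0],
    [0.75,0,0,0,0,0,0],
  ],
)

```text
time_s: 10.8
ee_pos: [521.0, -23.2, 74.8]
ee_rot: [-0.0, 0.834, 0.551, -0.0]
force: [-0.8, -0.0, 0.0]
opening: 0.612
grasp_force: 0.0
```

>>> step_arm(
  motion=[
    [0.75,0,0,-0.5,0,0,0],
    [0.75,0,0,-1,0,0,0],
    [0.75,0,0,-2,0,0,0],
    [0.75,0,0,-2.5,0,0,0],
    [0.75,0,0,-2.5,0,0,0],
    [0.75,-3,0,-3,0,0,0],
    [0.75,-3,0,-3,0,0,0],
    [0.75,-3,0,-2,0,0,0],
    [0.75,0,0,0,0,0,0],
    [0.75,0,0,0,0,0,0],
  ],
)

```text
time_s: 11.63
ee_pos: [487.0, -106.5, 241.7]
ee_rot: [0.002, 0.835, 0.55, 0.001]
force: [0.3, 0.8, -0.1]
opening: 0.753
grasp_force: 0.0
```

```bash
python3 - <<'E'
from rig import robot
import cv2,pickle
n='wrist'
f=robot.grab_frame(n); o=robot.observe(); pickle.dump((f,o),open('w4.pkl','wb'));s=robot.grab_frame('side');pickle.dump(s,open('s4.pkl','wb'))
a=cv2.resize(f['img'][0:220,100:440],(800,518),interpolation=cv2.INTER_CUBIC)
b=cv2.resize(s['img'][140:210,250:340],(230,180),interpolation=cv2.INTER_CUBIC); a[-180:,-230:]=b
cv2.imwrite('pics/w4.png',a)
print(o['ee_pos'],o['ee_rot'],o['joint_pos'])
E
```

```text
[ 486.41514803 -105.26752084  239.89297886] [5.40775660e-04 8.34767813e-01 5.50601432e-01 6.84305984e-04] [-3.72051016e-01 -8.83106252e-02  1.85412353e+00  5.02417539e-04
  1.37410643e+00  3.24779473e-02]
```

View pics/w4.png

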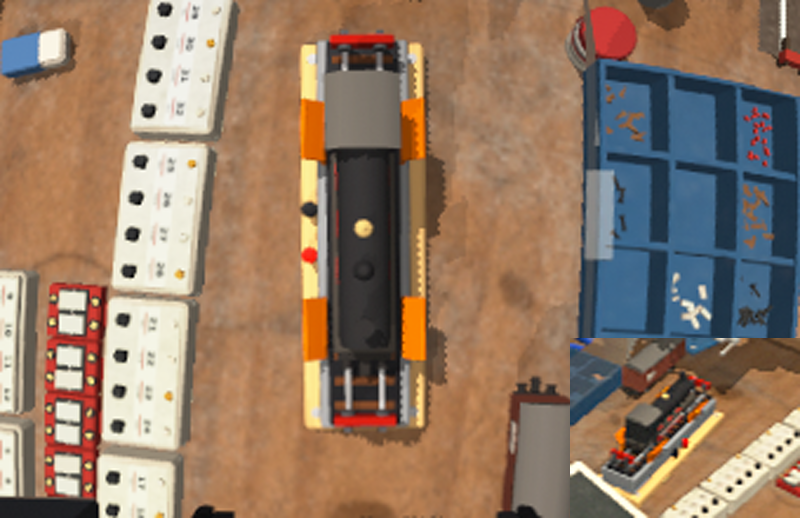

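The loco stands straight on the rails between guides and buffers, with the dome at (363,228) midway between the rails. The inset shows it upright. Now the console.

>>> step_arm(
  motion=[
    [0.75,0,0,0,0,0,-6.7],
    [0.75,0,0,0,0,0,-6.7],
    [0.75,0,0,0,0,0,-6.7],
    [0.75,0,0,0,0,0,-6.7],
    [0.75,0,0,0,0,0,-6.7],
    [0.75,0,0,0,0,0,-6.7],
    [0.75,0,0,0,0,0,-6.7],
    [0.75,0,0,0,0,0,-6.7],
    [0.75,0,0,0,0,0,-6.7],
    [0.75,0,0,0,0,0,-6.7],
    [0.75,0,0,0,0,0,-6.7],
    [0.75,0,0,0,0,0,-6.7],
  ],
)

```text
time_s: 12.73
ee_pos: [485.8, -103.3, 237.2]
ee_rot: [-0.002, 0.278, 0.961, 0.0]
force: [0.2, -0.4, -0.2]
opening: 0.756
grasp_force: 0.0
```

>>> step_arm(
  motion=[
    [0.75,1.76,2.68,0,0,0,0],
    [0.75,1.76,2.68,0,0,0,0],
    [0.75,1.76,2.68,0,0,0,0],
    [0.75,1.76,2.68,0,0,0,0],
    [0.75,1.76,2.68,0,0,0,0],
    [0.75,1.76,2.68,0,0,0,0],
    [0.75,1.76,2.68,0,0,0,0],
    [0.75,1.76,2.68,0,0,0,0],
    [0.75,1.76,2.68,0,0,0,0],
    [0.75,1.76,2.68,0,0,0,0],
    [0.75,1.76,2.68,0,0,0,0],
    [0.75,1.76,2.68,0,0,0,0],
    [0.75,1.76,2.68,0,0,0,0],
    [0.75,0,0,0,0,0,0],
    [0.75,0,0,0,0,0,0],
    [0.75,0,0,0,0,0,0],
  ],
)

```text
time_s: 14.07
ee_pos: [480.7, 312.0, 237.4]
ee_rot: [-0.001, 0.28, 0.96, -0.001]
force: [-0.1, -0.3, -0.5]
opening: 0.755
grasp_force: 0.0
```

```bash
python3 - <<'E'
from rig import robot
import cv2,pickle
n='wrist'
f=robot.grab_frame(n); o=robot.observe(); pickle.dump((f,o),open('w5.pkl','wb')); cv2.imwrite('pics/w5.png',cv2.resize(f['img'],(800,600),interpolation=cv2.INTER_CUBIC))
print(o)
E
```

```text
{'time_s': 14.1167, 'joint_pos': array([ 4.37115997e-01,  1.01583828e-01,  1.66721009e+00, -3.62138120e-04,
        1.37510270e+00, -5.63700608e-01]), 'qvel': array([-2.38192512e-02, -1.35287057e-02,  6.47738913e-04,  7.78860795e-05,
       -2.04961705e-03,  2.40714505e-03]), 'effort': array([ 7.70342890e-01, -4.31603444e+01, -3.86025882e+01,  1.00507366e-01,
        7.23970961e-02,  3.22728418e-03]), 'ee_pos': array([481.085293  , 311.42325353, 237.80464792]), 'ee_rot': array([-7.47095926e-04,  2.81113546e-01,  9.59673807e-01, -8.94674533e-04]), 'force': array([ 0.06727447, -0.21009051, -0.17689645]), 'ft_torque': array([-0.0097208 ,  0.02349641,  0.03620791]), 'grasp_force': 0.0, 'opening': 0.7494474353660108}
```

View pics/w5.png

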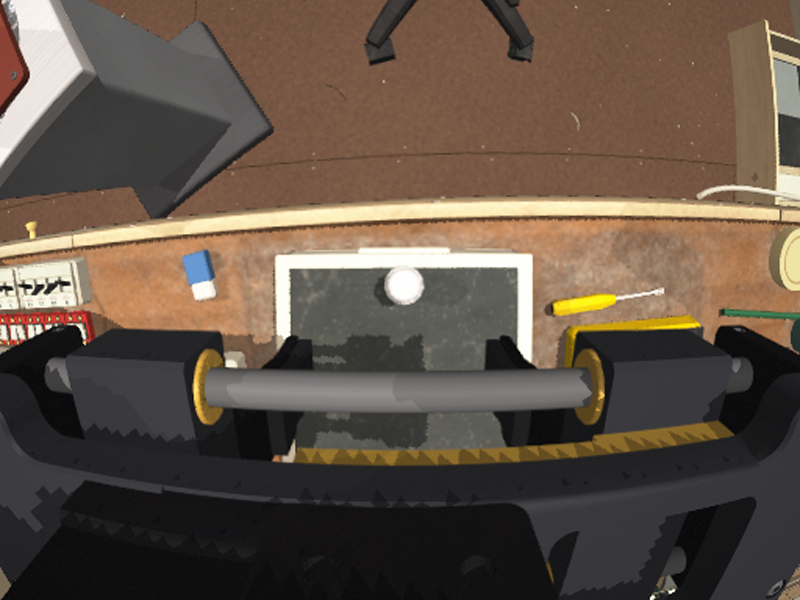

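The wrist view shows the knob's top disc at (404,286) and the lid's front corners at (276,256) and (531,254), so the tool is already square to the console.

```bash
python3 - <<'E'
from h import *
np.set_printoptions(suppress=True,precision=1)
f,o=pickle.load(open('w5.pkl','rb'))
W=lambda a,z:fish(f,np.array(a)/1.5625,z)
q=o['ee_rot'];Rt=R.from_quat([q[1],q[2],q[3],q[0]])
print('tool x ang',np.degrees(2*np.arctan2(q[2],q[1])))
fc=W([[276,256],[531,254]],50); print('front corners',fc,np.linalg.norm(fc[1]-fc[0]),np.degrees(np.arctan2(*(fc[1]-fc[0])[[1,0]])))
top=W([[404,286]],94); print('knob top',top)
a=np.radians(12.65)
d=fc[1]-fc[0]; d/=np.linalg.norm(d); back=np.array([d[1],-d[0],0])   # +x of console
grip=top[0]+10*np.array([back[0]*np.sin(a),back[1]*np.sin(a),-np.cos(a)])
# knob axis tilts forward (normal points to the front)
print('grip',grip,'back dir',back)
for z in (80,84,88,92): print(z,Rt.inv().apply(grip*[1,1,0]+[0,0,z]-o['ee_pos']))
# hinge candidate: lid front edge mid +~
print('knob to front edge', (top[0]-fc.mean(0))@back, 'grip side', (top[0]-fc.mean(0))@d)
for th in range(0,56,5):
    t=np.radians(th-12.65); fw=197*np.cos(t)-28*np.sin(t); z=99.5+197*np.sin(t)+28*np.cos(t)
    print(th,round(fw,1),round(z,1))
E
```

```text
tool x ang 147.34662554892284
front corners [[419.6 244.2  50. ]
 [519.4 403.8  50. ]] 188.12488604114512 57.98880385708529
knob top [[480.9 316.5  94. ]]
grip [482.7 315.4  84.2] back dir [ 0.8 -0.5  0. ]
80 [  0.6   4.5 157.8]
84 [  0.6   4.5 153.8]
88 [  0.6   4.5 149.8]
92 [  0.6   4.5 145.8]
knob to front edge 13.607922660635385 grip side -0.3033689580074102
0 198.3 83.7
5 199.0 101.0
10 198.1 118.4
15 195.7 135.6
20 191.8 152.5
25 186.5 169.0
30 179.7 185.0
35 171.6 200.3
40 162.1 214.9
45 151.4 228.6
50 139.6 241.3
55 126.7 252.9
```

>>> step_arm(
  motion=[
    [0.75,0.06,0.45,0,0,0,-0.65],
    [0.75,0,0,1.5,0,0,0],
    [0.75,0,0,2,0,0,0],
    [0.75,0,0,2,0,0,0],
    [0.75,0,0,2,0,0,0],
    [0.75,0,0,2,0,0,0],
    [0.75,0,0,2,0,0,0],
    [0.75,0,0,1.5,0,0,0],
    [0.75,0,0,1,0,0,0],
    [0.75,0,0,0.7,0,0,0],
    [0.75,0,0,0.5,0,0,0],
    [0.75,0,0,0,0,0,0],
    [0.75,0,0,0,0,0,0],
  ],
)

```text
time_s: 15.2
ee_pos: [484.3, 316.0, 87.6]
ee_rot: [0.0, 0.276, 0.961, 0.0]
force: [0.6, -0.9, -0.5]
opening: 0.75
grasp_force: 0.0
```

```bash
python3 - <<'E'
from rig import robot
import cv2,pickle
from h import *
f=robot.grab_frame('wrist'); o=robot.observe(); pickle.dump((f,o),open('w6.pkl','wb')); cv2.imwrite('pics/w6.png',cv2.resize(f['img'],(800,600),interpolation=cv2.INTER_CUBIC))
print(o['ee_pos'],o['ee_rot'],o['force'],o['time_s'])
E
```

```text
[484.47661039 316.1196018   87.91714961] [5.76452109e-04 2.76016033e-01 9.61152730e-01 4.96981001e-04] [ 0.20556534 -0.89278684  0.46707472] 15.25
```

View pics/w6.png

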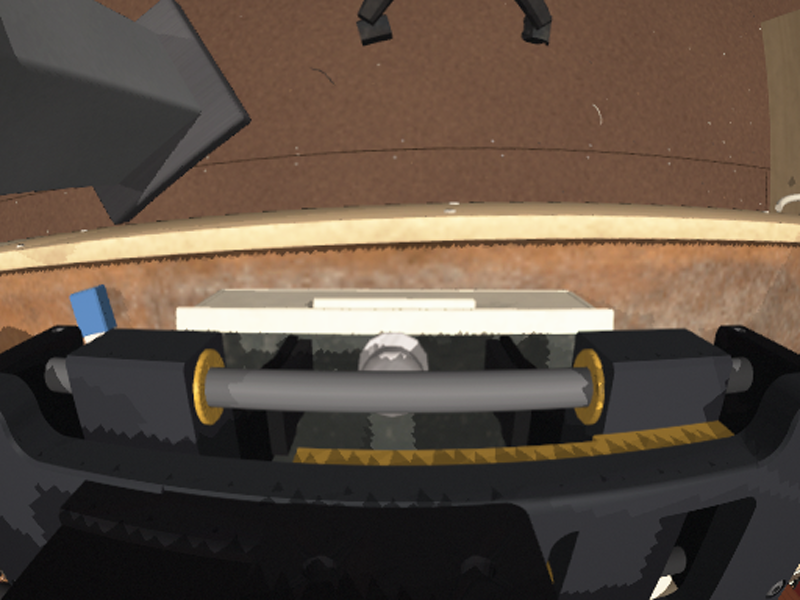

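The knob, at (393,360), sits midway between the fingers at (290,…) and (505,…). Next I lower 3 mm and close.

>>> step_arm(
  motion=[
    [0.75,0.1,-0.1,0.3,0,0,0],
    [0.5,0,0,0,0,0,0],
    [0.4,0,0,0,0,0,0],
    [0.3,0,0,0,0,0,0],
    [0.1,0,0,0,0,0,0],
    [0,0,0,0,0,0,0],
    [0,0,0,0,0,0,0],
    [0,0,0,0,0,0,0],
    [0,0,0,0,0,0,0],
    [0,0,0,0,0,0,0],
  ],
)

```text
time_s: 16.08
ee_pos: [482.0, 315.0, 83.9]
ee_rot: [-0.0, 0.276, 0.961, -0.001]
force: [-1.7, -3.1, 3.3]
opening: 0.23
grasp_force: 29.9
```

>>> step_arm(
  motion=[
    [0,0.04,0,-0.4,0,0,0],
    [0,0.03,0,-0.66,0,0,0],
    [0,0,0,-0.67,0,0,0],
    [0,-0.02,0,-0.87,0,0,0],
    [0,-0.07,0,-0.87,0,0,0],
    [0,-0.1,0,-0.86,0,0,0],
    [0,-0.14,0,-0.86,0,0,0],
    [0,-0.18,0,-0.85,0,0,0],
    [0,-0.21,0,-0.84,0,0,0],
    [0,-0.25,0,-0.83,0,0,0],
    [0,-0.28,0,-0.82,0,0,0],
    [0,0,0,0,0,0,0],
    [0,0,0,0,0,0,0],
  ],
)

```text
time_s: 17.17
ee_pos: [492.4, 308.4, 170.2]
ee_rot: [0.0, 0.276, 0.961, -0.001]
force: [0.3, -5.8, -3.3]
opening: 0.238
grasp_force: 30.6
```

>>> step_arm(
  motion=[
    [0,-0.33,0,-0.81,0,0,0],
    [0,-0.35,0,-0.79,0,0,0],
    [0,-0.39,0,-0.77,0,0,0],
    [0,-0.42,0,-0.76,0,0,0],
    [0,-0.46,0,-0.74,0,0,0],
    [0,-0.49,0,-0.72,0,0,0],
    [0,-0.52,0,-0.7,0,0,0],
    [0,-0.55,0,-0.67,0,0,0],
    [0,-0.57,0,-0.65,0,0,0],
    [0,-0.61,0,-0.62,0,0,0],
    [0,0,0,0,0,0,0],
    [0,0,0,0,0,0,0],
  ],
)

```text
time_s: 18.17
ee_pos: [532.6, 283.0, 242.2]
ee_rot: [0.0, 0.276, 0.961, -0.001]
force: [1.9, -5.2, -6.4]
opening: 0.232
grasp_force: 30.2
```

```bash
python3 - <<'E'
from rig import robot
from h import *
from scipy.optimize import least_squares
o=robot.observe(); print(o['ee_pos'],o['force'],o['opening'],o['time_s'])
b=np.array([np.cos(np.radians(-32)),np.sin(np.radians(-32))])
p0=np.array([482,315,83.9]); g=lambda p:np.array([-(p[:2]-p0[:2])@b,p[2]])
P=[g(np.array(p)) for p in ([482.0,315.0,83.9],[492.4,308.4,170.2],o['ee_pos'])]
print('fwd,z',P)
# hinge forward 198.3 behind start grip; angle change about hinge (z 99.5)
for h in(195.3,198.3,201.3):
    A=[np.degrees(np.arctan2(p[1]-99.5,p[0]+h)) for p in P]; r=[np.hypot(p[1]-99.5,p[0]+h) for p in P]
    print(h,np.array(A)-A[0],r, 'abs', np.array(A)+12.65-np.degrees(np.arctan2(28,197)))
for n in('side','top'):
    f=robot.grab_frame(n); pickle.dump(f,open(n+'7.pkl','wb'))
E
```

```text
[532.6441207  282.98925376 242.16108204] [ 1.90664296 -5.21467679 -6.43832345] 0.2322011839202619 18.1667
fwd,z [array([ 0. , 83.9]), array([-12.31716734, 170.2       ]), array([-59.91176124, 242.16108204])]
195.3 [ 0.         25.69221286 51.06524995] [np.float64(195.92205082634268), np.float64(196.16627397905626), np.float64(196.67780638642293)] abs [-6.30542509e-03  2.56859074e+01  5.10589445e+01]
198.3 [ 0.         25.31205034 50.36913048] [np.float64(198.91266927976207), np.float64(198.96759545906556), np.float64(198.7548463750004)] abs [ 0.06250002 25.37455036 50.4316305 ]
201.3 [ 0.         24.94258051 49.68809687] [np.float64(201.9035660903492), np.float64(201.77462932365546), np.float64(200.85521748295398)] abs [ 0.12926707 25.07184758 49.81736394]
```

The TCP arc has a constant radius of 198.9 mm, which gives about 50.4°. I'll check this independently and numerically from the lid's front frame edge in the images.

```bash
python3 - <<'E'
from h import *
b=np.array([np.cos(np.radians(-32)),np.sin(np.radians(-32)),0]); y=np.array([-b[1],b[0],0])
H=np.array([482,315,0])+198.3*b+[0,0,99.5]
s=np.arange(60,235,1.0)
def prof(img,f,th,v):
    t=np.radians(th-12.65); P=H+np.outer(s,-b*np.cos(t)+[0,0,np.sin(t)])+v*y
    p=w2p(f,P).astype(np.float32)
    g=cv2.cvtColor(img,cv2.COLOR_BGR2GRAY)
    return cv2.remap(g,p[:,:1],p[:,1:],cv2.INTER_LINEAR).ravel().astype(float)
def edges(pr):  # dark->white crossing then white end
    w=np.where((pr[1:]>=130)&(pr[:-1]<130))[0]; return s[w][:3], pr.min().round(),pr.max().round()
for n in('top','side'):
    f0=pickle.load(open(n+'.pkl','rb'));f1=pickle.load(open(n+'7.pkl','rb'))
    for v in(-70,-50,50,70):
        print(n,v,'shut',edges(prof(f0['img'],f0,0,v))[0],'now',[(th,edges(prof(f1['img'],f1,th,v))[0].tolist()) for th in(44,47,50,53,56)])
E
```

```text
top -70 shut [209.] now [(44, []), (47, []), (50, []), (53, []), (56, [])]
top -50 shut [209.] now [(44, []), (47, [198.0]), (50, [212.0]), (53, [227.0]), (56, [])]
top 50 shut [209.] now [(44, [174.0]), (47, [187.0]), (50, [202.0]), (53, [220.0]), (56, [])]
top 70 shut [209.] now [(44, [173.0]), (47, [186.0]), (50, [202.0]), (53, [176.0, 220.0]), (56, [187.0])]
side -70 shut [206.] now [(44, [95.0, 163.0]), (47, [99.0, 148.0, 186.0]), (50, [102.0, 183.0]), (53, [106.0, 178.0, 218.0]), (56, [109.0])]
side -50 shut [205.] now [(44, [110.0, 174.0, 203.0]), (47, [119.0, 189.0, 202.0]), (50, [124.0, 180.0, 223.0]), (53, [130.0, 232.0]), (56, [133.0])]
side 50 shut [205.] now [(44, [76.0, 167.0, 193.0]), (47, [124.0, 184.0, 193.0]), (50, [181.0, 221.0]), (53, [228.0]), (56, [])]
side 70 shut [205.] now [(44, [115.0, 177.0, 193.0]), (47, [195.0, 220.0, 231.0]), (50, [114.0, 135.0, 150.0]), (53, [229.0]), (56, [])]
```

Both checks agree at about 50.4°, so I'm handing in while holding.

```bash
python3 - <<'E'
from rig import robot
o=robot.observe(); print(o['ee_pos'],o['force'],o['grasp_force'])
print(robot.job_done())
E
```

```text
[532.35914613 283.21200239 241.84937982] [ 1.93762696 -6.40199928 -5.65601026] 30.18497069606383
the job is handed in; nothing more can be done
None
```

The locomotive was lowered upright onto the test-track rails and released, and the lid is being held at about 50° (50.4° by the arm's position, about the same from the top camera); the job was handed in at about 18 s, and no verdict came back.

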